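Make up two sample-preparation kits

TASK

Make up two kits from the stock in the middle of the bench, finishing the orange kit before the blue one is complete. Orange tray: the amber bottle with the white cap in the pocket by the white dot, and the aluminium tube block in the other pocket. Blue tray: the red-capped jar in the pocket by the white dot, and the yellow tip box in the other; stand everything upright on the pocket floor, let go, and leave the black-capped bottle and the green-capped jar where they stand.

Things in the scene. Friction and masses are not known exactly. Their poses are not given: they have to be found in the camera images.
- orange_tray: orange kit tray, fixed, at any yaw. 160 x 82 mm; walls 16 mm high and 4 mm thick, floor 4 mm thick. A 4 mm wall halves it into two 74 x 74 mm pockets, centred at +39 and -39 mm along the tray's x. From its +x end sticks a 28 mm tab, 16 mm high, with a white dot: the pocket beside it (+39 mm) is the dotted one, the other (-39 mm) the plain one. Origin: centre of the underside, on the bench; z up.
- blue_tray: blue kit tray, fixed, at any yaw. 160 x 82 mm; walls 16 mm high and 4 mm thick, floor 4 mm thick. A 4 mm wall halves it into two 74 x 74 mm pockets, centred at +39 and -39 mm along the tray's x. From its +x end sticks a 28 mm tab, 16 mm high, with a white dot: the pocket beside it (+39 mm) is the dotted one, the other (-39 mm) the plain one. Origin: centre of the underside, on the bench; z up.
- white_cap_bottle_center (a point): amber bottle with a white cap and a white band, upright; straight body 36 mm diameter up to 58 mm, narrow shoulder, cap 25 mm diameter, 84 mm tall in all, 0.11 kg. Point: its axis, half-way up (42 mm above its foot); z is its axis, up.
- tube_block_center (a point): bare aluminium tube block with eight dark holes in its top (too small for any finger), 58 mm along its x, 36 mm along its y, 50 mm tall, 0.2 kg; stands flat with its long side roughly across the robot's view (along the world's y). Point: its centre, 25 mm above its foot; z up.
- red_cap_jar_center (a point): squat white jar with a red cap, upright; body 41 mm and cap 43 mm diameter, 56 mm tall, 0.09 kg. Point: its axis, half-way up (28 mm above its foot); z is its axis, up.
- tip_box_center (a point): closed yellow box of pipette tips with a white panel on its lid, 58 mm along its x, 40 mm along its y, 52 mm tall, 0.08 kg; stands flat with its long side roughly along the world's y. Its lid does not open. Point: its centre, 26 mm above its foot; z up.
- black_cap_bottle_center (a point): amber bottle with a black cap and a white band, upright; straight body 36 mm diameter up to 58 mm, narrow shoulder, cap 25 mm diameter, 84 mm tall in all, 0.11 kg. Point: its axis, half-way up (42 mm above its foot); z is its axis, up. Not part of either kit: it stays where it stands.
- green_cap_jar_center (a point): squat white jar with a green cap, upright; body 41 mm and cap 43 mm diameter, 56 mm tall, 0.09 kg. Point: its axis, half-way up (28 mm above its foot); z is its axis, up. Not part of either kit: it stays where it stands.

How it is judged (in metres and radians):
On the way, in this order (a step that is already met when the one before it is completed fails the run):
1. the orange kit is complete: white-capped bottle in its dotted pocket, tube block in its plain pocket, upright on the floor and let go (x of white_cap_bottle_center in the frame of orange_tray between 0.019 and 0.059 m and y of white_cap_bottle_center in the frame of orange_tray between -0.02 and 0.02 m and z of white_cap_bottle_center in the frame of orange_tray below 0.051 m and angle between each of white_cap_bottle_center, tube_block_center's own z axis and vertical below 0.12 rad and linear speed of each of white_cap_bottle, tube_block below 0.03 m/s and x of tube_block_center in the frame of orange_tray between -0.059 and -0.019 m and y of tube_block_center in the frame of orange_tray between -0.02 and 0.02 m and z of tube_block_center in the frame of orange_tray below 0.034 m and contact force between the fingers and white_cap_bottle below 0.1 N and contact force between the fingers and tube_block below 0.1 N), for 0.2 s.
2. then the blue kit is complete: red-capped jar in its dotted pocket, tip box in its plain pocket, upright on the floor and let go (x of red_cap_jar_center in the frame of blue_tray between 0.019 and 0.059 m and y of red_cap_jar_center in the frame of blue_tray between -0.02 and 0.02 m and z of red_cap_jar_center in the frame of blue_tray below 0.037 m and angle between each of red_cap_jar_center, tip_box_center's own z axis and vertical below 0.12 rad and linear speed of each of red_cap_jar, tip_box below 0.03 m/s and x of tip_box_center in the frame of blue_tray between -0.059 and -0.019 m and y of tip_box_center in the frame of blue_tray between -0.02 and 0.02 m and z of tip_box_center in the frame of blue_tray below 0.035 m and contact force between the fingers and red_cap_jar below 0.1 N and contact force between the fingers and tip_box below 0.1 N), for 0.2 s.
At the end, for the whole second after the job is handed in: All four stand on the floors of their own pockets (centre within 20 mm of the pocket centre along each side, at most 5 mm above resting height, tilt under 0.12 rad), released, under 30 mm/s; black-capped bottle and green-capped jar within 25 mm of where they began (all of step 1 and all of step 2 and distance of each of black_cap_bottle_center, green_cap_jar_center from where it was at the start of the episode below 0.025 m); the robot touches nothing.
It fails at once if the black cap bottle is knocked or moved by more than 25 mm (distance of black_cap_bottle_center from where it was at the start of the episode above 0.025 m).
It fails at once if the green cap jar is knocked or moved by more than 25 mm (distance of green_cap_jar_center from where it was at the start of the episode above 0.025 m).
It also fails if it takes over 96 s, if anything falls off the work surface, if the arm or the gripper's body presses on something with over 40 N, if the wrist force passes 120 N, or if a joint passes its speed limit or range.

ROBOT

A 6-joint arm with a two-finger parallel gripper is mounted at the origin on the work surface. World frame = base frame: x ahead of the robot, y to its left, z up, the work surface at z = 0. Lengths are in mm, angles in degrees, forces in N, time in s.
With the tool pointing down it reaches from about 350 to 850 mm from the base axis. Payload 8.1 kg.
Tool frame: the origin (TCP) lies at the very end of the fingers, on their centre line; the grasp point (between the pads) lies 19 mm behind it (r.grip_depth is the distance from the TCP to the grasp point, in mm); z points along the fingers, y is the direction in which the jaws open and shut (so a half turn about z gives the same grasp; the last joint's range is limited). The gripper opens to 85 mm and grips with 20 to 120 N. Pads are 22 mm wide; open, the fingers measure 114 mm over their backs; the gripper's body (76 mm by 85 mm) begins 54 mm behind the grasp point. The pads swing forward as they close: fully open they stand 13 mm farther back than shut.
Start: joints at [-73.362, 7.471, 85.268, -0, 87.261, -4.893], TCP at [220.23, -558.125, 231.292] pointing down, gripper open.
Joint ranges: [-169.43, 169.43], [-51.17, 129.36], [1.28, 143.12], [-76.62, 256.62], [0, 156.53], [-152.29, 152.29]. Speed limits (degrees/s): [136.94, 136.94, 159.86, 180, 180, 180].

INTERFACE

Orientations are given as [roll, pitch, yaw] about the fixed x, y, z axes, in that order (R = Rz(yaw) Ry(pitch) Rx(roll)).
In Python, from bench import status, viewer, hand_in, r gives the robot as it stands.
- The arm moves only by the shell command python3 -m crank 'ROWS' [OPENING] [FORCE]. ROWS is a JSON object of lists of equal length, an entry for each row: "slide": the shift along the tool's x, y, z in m, a list of three; "twist": the turn about the tool's z in rad. A call has 1 to 8 rows; each row shifts and turns the commanded pose from where the row before left it, along the tool's axes as they then stand; what a row does not reach is not made up. A row lasts 1/10 s, in which the tool goes at most 50 mm and 8.59 degrees, less where a joint would pass 70% of its speed; a pose out of reach is approached as far as the arm can. A call with a gripper value outside its range is refused whole. OPENING is the closure, from 0 (fully open) to 1 (shut), set as the call begins (- or left out, the last holds). The fingers move at their own pace and stop on an object; FORCE is the grip in N (left out, the last holds). Time passes only in rows, so rows that do not move let the fingers close. It gives the time, the measured TCP pose, the force and the opening at its end, in the units of the state.
- status.sense(): the state, without advancing time (a new reading comes with each control period).
- viewer.snapshot(name): name is "scene" or "top" or "wrist"; returns a dict with "img" (420x560x3 uint8, red, green, blue), "fx", "fy", "cx", "cy" (pixels), "k1" (the pictures are not rectified: a ray, as slopes to the right and down, at radius r is drawn at 1 + k1 r^2 times it, then the intrinsics apply), "R" (3x3) and "t" (3): a world point X has camera coordinates R X + t; the wrist camera has in their place "hand_eye" (4x4, takes a point from camera to tool coordinates, whose origin is the TCP and whose axes are the flange's). Camera axes: x right, y down, z forward; pixel columns grow to the right and rows downward; lengths in mm; the calibration is good to about 2 mm. A picture is of the moment at which its call begins: read the wrist's pose just before it. There is no depth.
- hand_in(): hands the job in, once; it reports no verdict.
The state is a dict: "time": time; "joint_pos": joint angles; "qd": joint speeds; "joint_efforts": joint torques, N m; "tool_pos": TCP position; "tcp_rot": TCP orientation; "ft_force": force on the tool from outside, world axes, zero at the start; "wrist_torque": the same for the moment, N m; "finger_gap": finger opening in mm.
Only numpy, scipy, OpenCV 4.12 (cv2) and the standard library are available. Lean on these libraries where they do the work, as an engineer would, in place of code of your own. Each camera call takes 0.05 s, during which the arm holds its last target.

## Working session

There is one attempt and no reset: what is moved stays moved. The work goes in short steps, Python scripts to look and compute and a shell command to move; the robot and the scene stay as the last step left them, time stands still between calls to the robot, and variables do not carry over. Pictures are saved under pics/ and viewed, and the job is handed in when it is done.

```bash
ls; mkdir -p pics; python3 - <<'E'
from bench import status, viewer, r
import cv2
print(status.sense())
for n in ("scene","top"):
    d=viewer.snapshot(n); cv2.imwrite(f"pics/{n}0.png",d["img"][:,:,::-1])
    print({k:v for k,v in d.items() if k!="img"})
    import pickle; pickle.dump(d,open(f"{n}0.pkl","wb"))
print([a for a in dir(r) if a[0]!='_'])
E
```

```text
pics
{'time': 0.0, 'joint_pos': array([-7.33623609e+01,  7.51537722e+00,  8.53324624e+01,  2.63967013e-03,
        8.72633611e+01, -4.89355092e+00]), 'qd': array([-0.00193419, -0.01963488, -0.14423583, -0.08959849, -0.05893497,
        0.0985667 ]), 'joint_efforts': array([ 5.64682596e-04, -5.69391596e+01, -5.00558174e+01, -3.36506237e-04,
        1.48060906e-02,  3.43906152e-05]), 'tool_pos': array([ 220.06831823, -557.55622902,  230.21115102]), 'tcp_rot': array([-1.79889430e+02, -1.21127413e-02,  2.15310498e+01]), 'ft_force': array([1.29512291, 0.74588253, 0.26553096]), 'wrist_torque': array([ 0.02408534, -0.05062848,  0.01444349]), 'finger_gap': 85.61978843616492}
{'fx': 456.23373075417476, 'fy': 456.23373075417476, 'cx': 282.52953058100303, 'cy': 204.77092789126908, 'k1': 0.022474083496105385, 'R': array([[-0.8731114 ,  0.48725964,  0.01595364],
       [ 0.31481098,  0.5884865 , -0.74469973],
       [-0.37225062, -0.64518345, -0.66720896]]), 't': array([ 475.45269268, -152.24054704, 1165.89314501])}
{'fx': 387.40668853055456, 'fy': 387.40668853055456, 'cx': 270.3528331825854, 'cy': 212.9194049587176, 'k1': -0.01912249120322798, 'R': array([[ 0.00795366, -0.99992519,  0.00929314],
       [-0.98757915, -0.00931315, -0.15684607],
       [ 0.15692088, -0.00793021, -0.98757934]]), 't': array([-16.82900484, 543.72311182, 804.89775487])}
['PlanningError', 'grip_depth']
```

View pics/scene0.png

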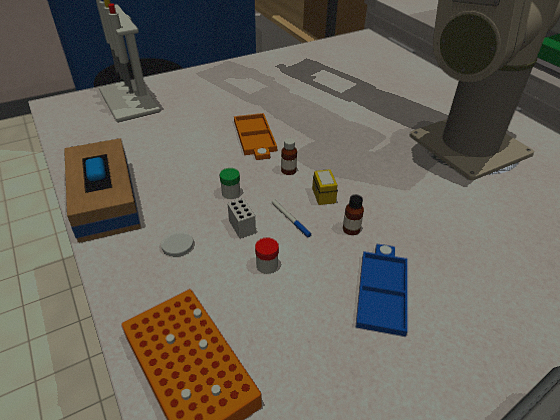

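View pics/top0.png

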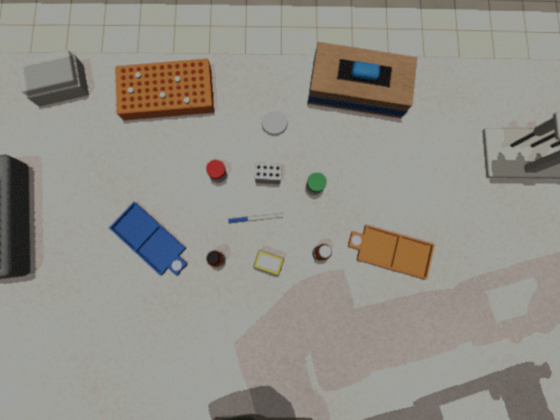

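The scene picture shows all six stock items between the blue tray on the right and the orange tray further back. In the top view the rough positions are: red jar (216,170), block (268,172), green jar (316,184), black bottle (215,258), tip box (268,262), white bottle (323,252), blue tray (148,238) and orange tray (395,252). Next I'll measure them.

```bash
cat > h.py <<'E'
import numpy as np, cv2, pickle
def K(d): return np.array([[d["fx"],0,d["cx"]],[0,d["fy"],d["cy"]],[0,0,1.]])
def dist(d): return np.array([d["k1"],0,0,0.])
def cast(d,px,z):
    px=np.asarray(px,float).reshape(-1,1,2)
    n=cv2.undistortPoints(px,K(d),dist(d)).reshape(-1,2)
    rays=np.c_[n,np.ones(len(n))]@d["R"]      # R^T ray
    c=-d["R"].T@d["t"]
    s=(z-c[2])/rays[:,2]
    return c+s[:,None]*rays
def proj(d,X):
    X=np.asarray(X,float).reshape(-1,3)
    return cv2.projectPoints(X,cv2.Rodrigues(d["R"])[0],np.asarray(d["t"],float),K(d),dist(d))[0].reshape(-1,2)
def hsvmask(d,lo,hi):
    return cv2.inRange(cv2.cvtColor(d["img"],cv2.COLOR_RGB2HSV),lo,hi)
def blobs(m,box=None,amin=20):
    if box: 
        q=np.zeros_like(m); x0,y0,x1,y1=box; q[y0:y1,x0:x1]=m[y0:y1,x0:x1]; m=q
    c,_=cv2.findContours(m,cv2.RETR_EXTERNAL,cv2.CHAIN_APPROX_NONE)
    return sorted([k for k in c if cv2.contourArea(k)>=amin],key=cv2.contourArea,reverse=True)
E
python3 - <<'E'
from h import *
d=pickle.load(open("top0.pkl","rb"))
im=d["img"][140:285,100:440,::-1]
a=cv2.resize(im[:,:170],None,fx=4.7,fy=4.1,interpolation=cv2.INTER_CUBIC)
cv2.imwrite("pics/c1.png",cv2.resize(im[:,100:250],None,fx=4,fy=4,interpolation=cv2.INTER_CUBIC))
d2=pickle.load(open("scene0.pkl","rb"))
cv2.imwrite("pics/c2.png",cv2.resize(d2["img"][130:280,200:400,::-1],None,fx=4,fy=4,interpolation=cv2.INTER_CUBIC))
def show(n,lo,hi,z,box=None):
    b=blobs(hsvmask(d,lo,hi),box)[0]
    rc=cv2.minAreaRect(cast(d,b,z)[:,:2].astype(np.float32))
    (u,v),rad=cv2.minEnclosingCircle(b)
    M=cv2.moments(b); 
    print(n,"area",cv2.contourArea(b),"px",round(u,1),round(v,1),"rect",np.round(rc[0],1),np.round(rc[1],1),round(rc[2],1),"moment", cast(d,[[M['m10']/M['m00'],M['m01']/M['m00']]],z)[0].round(1))
show("blue",(100,150,60),(130,255,255),16,(100,190,195,280))
show("orange",(5,150,80),(20,255,255),16,(340,210,440,290))
show("red",(0,120,60),(4,255,255),56,(195,150,235,190))
show("green",(45,100,30),(90,255,255),56,(295,165,335,200))
show("yellow",(22,100,80),(35,255,255),52,(245,240,295,285))
for p in [(216,169),(268,169),(316,181)]: print(p, cv2.cvtColor(d["img"],cv2.COLOR_RGB2HSV)[p[1],p[0]])
E
```

```text
blue area 2383.5 px 150.3 240.9 rect [481.3 253.2] [183.2  78.2] 49.0 moment [488.  261.3  16. ]
orange area 2394.5 px 390.7 252.5 rect [ 466.6 -279.6] [183.9  79.3] 74.6 moment [ 462.8 -291.3   16. ]
red area 248.5 px 215.2 169.2 rect [638.2 109.1] [41.  37.3] 1.6 moment [638.1 109.1  56. ]
green area 236.0 px 316.3 182.3 rect [ 611.2 -112.3] [37.2 40.5] 89.6 moment [ 610.8 -111.7   56. ]
yellow area 418.5 px 268.1 262.4 rect [436.1  -8.3] [55.  37.4] 72.1 moment [435.8  -8.2  52. ]
(216, 169) [  0 180 152]
(268, 169) [ 42   8 161]
(316, 181) [ 66 130 126]
```

View pics/c1.png

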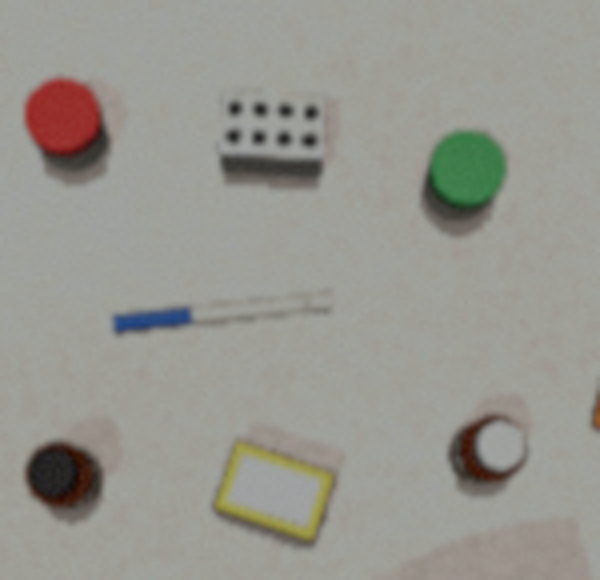

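View pics/c2.png

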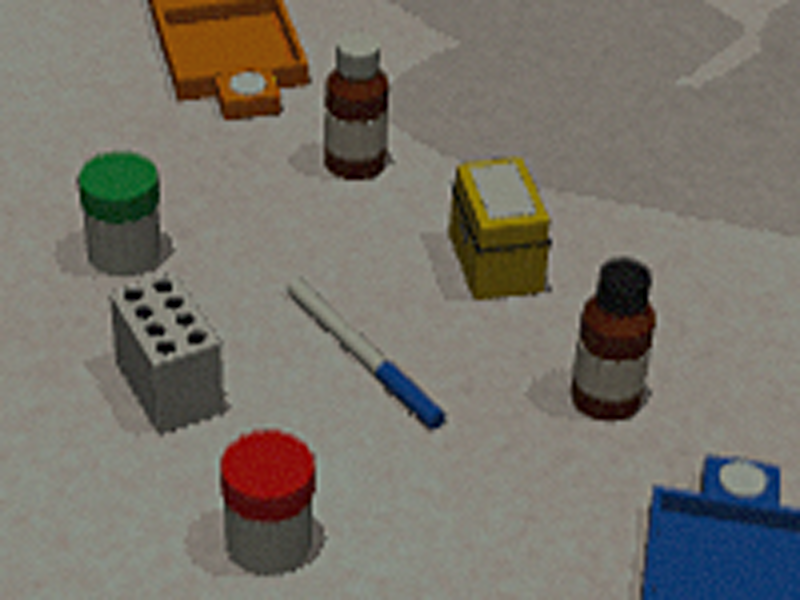

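The crops are clear. In the first, the block's eight holes centre on top-view pixel (268.0,171.1), the white cap is at about (325,251) and the black cap at about (213.5,258). A pen lies between the two rows. I'll refine these and check them against the scene view.

```bash
python3 - <<'E'
from h import *
T=pickle.load(open("top0.pkl","rb")); S=pickle.load(open("scene0.pkl","rb"))
def cen(b): 
    (u,v),r=cv2.minEnclosingCircle(b); M=cv2.moments(b); return [M['m10']/M['m00'],M['m01']/M['m00']],r
# white cap, black cap top view
b=blobs(hsvmask(T,(0,0,140),(180,40,255)),(315,240,334,262),8)
g=cv2.cvtColor(T["img"],cv2.COLOR_RGB2GRAY)
for k in b[:1]: c,r=cen(k); print("whitecap",c,r,cast(T,[c],84)[0].round(1))
for k in blobs(hsvmask(T,(0,0,0),(180,110,60)),(205,247,226,270),8)[:2]: c,r=cen(k); print("blackcap",c,r,cast(T,[c],84)[0].round(1))
h=np.array([(235,108),(260,110),(286,111),(312,113),(232,136),(258,138),(284,139),(310,141)])/4+[200,140]
H=cast(T,h,50); print("holes",H.round(0)[:,:2].tolist(),H.mean(0).round(1),"yaw of long axis",np.degrees(np.arctan2(*(H[[0,4]].mean(0)-H[[3,7]].mean(0))[[1,0]])))
# scene holes: crop scale4 origin(200,130)
hs=np.array([(134,294),(164,286),(143,312),(174,303),(154,330),(184,319),(166,348),(196,337)])/4+[200,130]
print("scene holes mean",cast(S,hs,50).mean(0).round(1))
ys=np.array([(458,167),(522,158),(548,217),(487,235)])/4+[200,130]
Y=cast(S,ys,52);print("box scene",Y.mean(0).round(1),Y.round(0)[:,:2].tolist())
bw=np.array([[358,45]])/4+[200,130]; print("wcap scene top",cast(S,bw,84).round(1))
print("red/green scene", cast(S,np.array([(268,463),(119,181)])/4+[200,130],56).round(1))
for n,lo,hi,bt,bs in [("blue",(100,150,60),(130,255,255),(100,190,195,280),(345,235,420,340)),("orange",(5,150,80),(20,255,255),(340,210,440,290),(225,105,285,162))]:
    for nm,d,bx in (("T",T,bt),("S",S,bs)):
        k=blobs(hsvmask(d,lo,hi),bx)[0]
        P=cast(d,k,16)[:,:2].astype(np.float32); rc=cv2.minAreaRect(P)
        m=np.zeros(g.shape,np.uint8); cv2.drawContours(m,[k],-1,255,-1)
        w=cv2.bitwise_and(hsvmask(d,(0,0,110),(180,90,255)),m)
        w=cv2.bitwise_and(w,cv2.erode(m,np.ones((3,3))))
        dd=blobs(w,None,5)
        dots=[(cen(q)[0],cast(d,[cen(q)[0]],16)[0,:2].round(1)) for q in dd[:2]]
        print(n,nm,"rect",np.round(rc[0],1),np.round(rc[1],1),round(rc[2],1),"dot",dots)
E
```

```text
whitecap [326.27216312056737, 248.5372340425532] 13.82941722869873 [ 464.3 -127.3   84. ]
blackcap [212.69981583793736, 257.7274401473296] 6.0236616134643555 [443.6 105.2  84. ]
holes [[645.0, 14.0], [644.0, 1.0], [644.0, -14.0], [643.0, -28.0], [629.0, 16.0], [628.0, 2.0], [628.0, -13.0], [627.0, -27.0]] [636.2  -6.2  50. ] yaw of long axis 86.79412078276336
scene holes mean [636.5  -4.5  50. ]
box scene [437.1  -4.8  52. ] [[446.0, -36.0], [411.0, -26.0], [427.0, 23.0], [464.0, 20.0]]
wcap scene top [[ 460.3 -121.8   84. ]]
red/green scene [[ 640.   112.    56. ]
 [ 614.8 -105.7   56. ]]
blue T rect [481.3 253.2] [183.2  78.2] 49.0 dot []
blue S rect [485.  257.4] [191.1  80. ] 49.3 dot []
orange T rect [ 466.6 -279.6] [183.9  79.3] 74.6 dot []
orange S rect [ 470.1 -274. ] [203.6  82. ] 74.7 dot [([261.6607142857143, 150.28571428571428], array([ 487.6, -206.4]))]
```

Top and scene agree to a few mm. The commanded yaw and tray directions also match the geometry: orange tray yaw is about 75° and blue about 229°. I'll turn the tool to yaw 90° first, so tool x = world y and tool y = world x.

```bash
python3 -m crank '{"slide":[[0,0,0],[0,0,0],[0,0,0],[0,0,0],[0,0,0],[0,0,0],[0,0,0],[0,0,0]],"twist":[-0.1494,-0.1494,-0.1494,-0.1494,-0.1494,-0.1494,-0.1494,-0.1494]}' 0 40
```

```text
time: 0.9
tool_pos: [220.1, -557.8, 230.6]
tcp_rot: [-180.0, -0.1, 90.4]
ft_force: [0.1, -0.3, 0.4]
finger_gap: 85.7
```

```bash
python3 -m crank '{"slide":[[0.0335,0.0306,0],[0.0335,0.0306,0],[0.0335,0.0306,0],[0.0335,0.0306,0],[0.0335,0.0306,0],[0.0335,0.0306,0],[0.0335,0.0306,0],[0.0335,0.0306,0]],"twist":[0,0,0,0,0,0,0,0]}'
python3 -m crank '{"slide":[[0,0,0],[0,0,0]],"twist":[0,0]}'
cat > look.py <<'E'
import sys; from h import *; from bench import status, viewer
from scipy.spatial.transform import Rotation as Ro
def wrist(name):
    s=status.sense(); d=viewer.snapshot("wrist")
    Rt=Ro.from_euler('xyz',s["tcp_rot"],degrees=True).as_matrix()
    A=np.eye(4);A[:3,:3]=Rt;A[:3,3]=s["tool_pos"]; C=A@d["hand_eye"]
    d["R"]=C[:3,:3].T; d["t"]=-d["R"]@C[:3,3]
    pickle.dump(d,open(name+".pkl","wb")); cv2.imwrite(f"pics/{name}.png",d["img"][:,:,::-1]); print(s["tool_pos"].round(1),s["tcp_rot"].round(2),"cam",C[:3,3].round(0)); return d
if __name__=="__main__": wrist(sys.argv[1])
E
python3 look.py w1
```

```text
time: 1.7
tool_pos: [465.8, -288.3, 230.9]
tcp_rot: [-180.0, -0.0, 90.0]
ft_force: [0.2, -0.6, 0.4]
finger_gap: 85.1
time: 1.9
tool_pos: [465.3, -289.0, 230.8]
tcp_rot: [-179.9, -0.0, 90.2]
ft_force: [0.4, 0.2, -0.0]
finger_gap: 85.4
[ 465.3 -289.   230.8] [-1.7995e+02 -2.0000e-02  9.0170e+01] cam [ 465. -217.  374.]
```

View pics/w1.png

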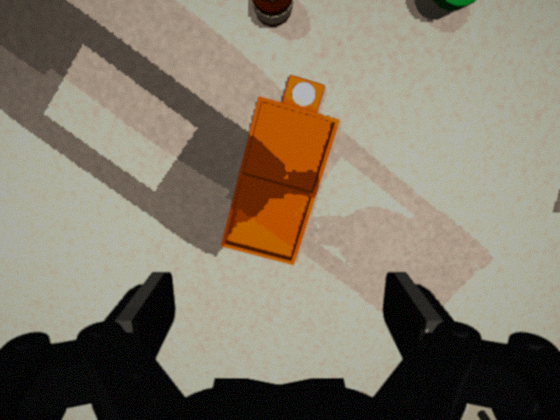

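The wrist view shows the orange tray at pixels (225–338, 97–263) with its dot at (304,94). The white bottle is just at the top edge, near (272,5).

```bash
cat > tray.py <<'E'
import sys; from h import *
def tray(d,lo,hi,box=None):
    k=blobs(hsvmask(d,lo,hi),box)[0]
    P=cast(d,k,16)[:,:2].astype(np.float32); rc=cv2.minAreaRect(P)
    m=np.zeros(d["img"].shape[:2],np.uint8); cv2.drawContours(m,[k],-1,255,-1)
    w=cv2.bitwise_and(hsvmask(d,(0,0,110),(180,100,255)),cv2.erode(m,np.ones((5,5))))
    q=blobs(w,None,15)[0]; M=cv2.moments(q); dot=cast(d,[[M['m10']/M['m00'],M['m01']/M['m00']]],16)[0,:2]
    a=dot-np.array(rc[0]); th=np.radians(rc[2]); c=[th+i*np.pi/2 for i in range(4)]
    th=max(c,key=lambda t:a@[np.cos(t),np.sin(t)]); u=np.array([np.cos(th),np.sin(th)])
    o=np.array(rc[0])-14*u
    print("rect",np.round(rc[0],1),np.round(rc[1],1),"dot",dot.round(1),"yaw",np.degrees(th).round(1),"origin",o.round(1),"dotdist",((dot-o)@u).round(1),((dot-o)@[-u[1],u[0]]).round(1),"dotted",(o+39*u).round(1),"plain",(o-39*u).round(1))
col={"o":((3,150,50),(22,255,255)),"b":((100,150,40),(130,255,255))}
tray(pickle.load(open(sys.argv[1]+".pkl","rb")),*col[sys.argv[2]])
E
python3 tray.py w1 o
```

```text
rect [ 467.  -281.7] [186.4  82.1] dot [ 488.6 -204.8] yaw 74.5 origin [ 463.2 -295.2] dotdist 93.9 -0.2 dotted [ 473.6 -257.6] plain [ 452.8 -332.8]
```

```bash
python3 -m crank '{"slide":[[0.04,-0.0013,0],[0.04,-0.0013,0],[0.04,-0.0012,0],[0.02,-0.001,0],[0,0,0]],"twist":[0,0,0,0,0]}'
python3 look.py w2
```

```text
time: 2.45
tool_pos: [459.5, -149.2, 231.3]
tcp_rot: [180.0, -0.0, 90.0]
ft_force: [0.1, -0.9, 0.2]
finger_gap: 85.2
[ 459.5 -149.2  231.3] [ 1.800e+02 -2.000e-02  9.005e+01] cam [460. -77. 374.]
```

View pics/w2.png

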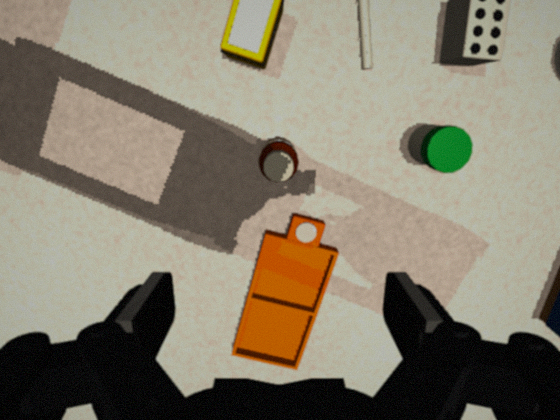

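The white cap is at about (279,166), the green cap at (447,149), and the block's holes run from (478,5) to (499,50).

```bash
python3 - <<'E'
from h import *
d=pickle.load(open("w2.pkl","rb"))
cv2.imwrite("pics/w2c.png",cv2.resize(d["img"][125:200,235:325,::-1],None,fx=6,fy=6,interpolation=cv2.INTER_CUBIC))
print(cast(d,[[279,166]],84).round(1))
k=blobs(hsvmask(d,(45,100,30),(90,255,255)))[0]; (u,v),r=cv2.minEnclosingCircle(k);print(u,v,cast(d,[[u,v]],56).round(1))
h=[(479,13),(497,13),(476,30),(494,31),(474,47),(491,48)]
H=cast(d,h,50);print(H.round(1)[:,:2].tolist())
E
python3 tray.py w2 o
```

```text
[[ 460.1 -123.9   84. ]]
446.0769348144531 148.53846740722656 [[ 609.5 -112.    56. ]]
[[628.8, 2.1], [644.8, 2.9], [627.6, -11.5], [643.8, -11.6], [627.4, -25.3], [642.8, -25.5]]
rect [ 467.1 -280. ] [189.5  82.8] dot [ 488.5 -205. ] yaw 74.5 origin [ 463.4 -293.5] dotdist 92.0 -0.6 dotted [ 473.8 -255.9] plain [ 453.  -331.1]
```

View pics/w2c.png

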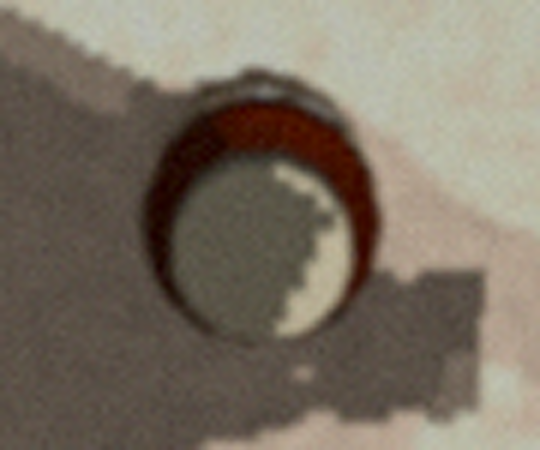

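```bash
python3 -m crank '{"slide":[[0.025,0.0005,0.01],[0,0,0.045],[0,0,0.045],[0,0,0.045],[0,0,0.03],[0,0,0.02],[0,0,0.015],[0,0,0]],"twist":[0,0,0,0,0,0,0,0]}'
python3 -m crank '{"slide":[[0,0,0],[0,0,0],[0,0,0],[0,0,0],[0,0,0],[0,0,0],[0,0,0],[0,0,0]],"twist":[0,0,0,0,0,0,0,0]}' 1 40
```

```text
time: 3.3
tool_pos: [458.2, -126.2, 18.7]
tcp_rot: [-179.7, -0.1, 89.9]
ft_force: [-0.5, -0.1, 0.4]
finger_gap: 85.3
time: 4.1
tool_pos: [461.6, -125.6, 22.6]
tcp_rot: [179.9, 0.1, 90.0]
ft_force: [-1.9, -1.2, 5.3]
finger_gap: 34.9
```

```bash
python3 -m crank '{"slide":[[0,0,-0.02],[0,0,-0.04],[-0.04,0.004,0],[-0.04,0.004,0],[-0.035,0.004,0],[-0.016,0.001,0],[0,0,0],[0,0,0]],"twist":[0,0,0,0,0,0,0,0]}'
```

```text
time: 4.9
tool_pos: [473.3, -255.3, 80.9]
tcp_rot: [-180.0, -0.1, 90.0]
ft_force: [0.3, 0.5, -2.2]
finger_gap: 34.9
```

```bash
python3 look.py w3
```

```text
[ 473.3 -255.3   80.9] [-1.7996e+02 -6.0000e-02  8.9980e+01] cam [ 474. -184.  224.]
```

View pics/w3.png

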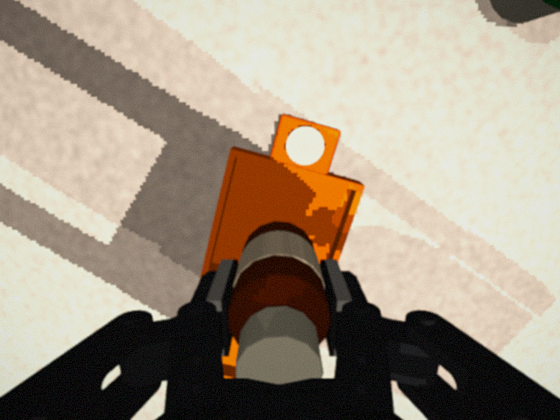

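The bottle is held upright at (280,290) in front of the dotted pocket, with the dot at (305,146). Lowering it now.

```bash
python3 -m crank '{"slide":[[-0.001,0,0.03],[0,0,0.015],[0,0,0.01],[0,0,0]],"twist":[0,0,0,0]}'
python3 -m crank '{"slide":[[0,0,0],[0,0,0],[0,0,0],[0,0,0],[0,0,0]],"twist":[0,0,0,0,0]}' 0
python3 -m crank '{"slide":[[0,0,-0.03],[0,0,-0.04],[0,0,-0.04],[0,0,-0.04],[0,0,-0.02],[0,0,0]],"twist":[0,0,0,0,0,0]}'
python3 look.py w4; python3 tray.py w4 o
```

```text
time: 5.35
tool_pos: [473.3, -256.1, 25.8]
tcp_rot: [-179.9, -0.0, 90.1]
ft_force: [-0.0, -0.2, -1.2]
finger_gap: 35.1
time: 5.85
tool_pos: [473.7, -257.1, 26.4]
tcp_rot: [180.0, 0.0, 90.0]
ft_force: [-0.1, -0.2, -0.2]
finger_gap: 85.7
time: 6.45
tool_pos: [475.7, -258.5, 201.0]
tcp_rot: [179.6, 0.2, 90.0]
ft_force: [0.2, -0.2, -0.3]
finger_gap: 85.2
[ 475.7 -258.5  201. ] [179.64   0.24  90.  ] cam [ 475. -186.  344.]
rect [ 467.1 -281.6] [186.5  82.2] dot [ 488.5 -204.8] yaw 74.6 origin [ 463.4 -295.1] dotdist 93.7 -0.2 dotted [ 473.8 -257.5] plain [ 453.  -332.7]
```

View pics/w4.png

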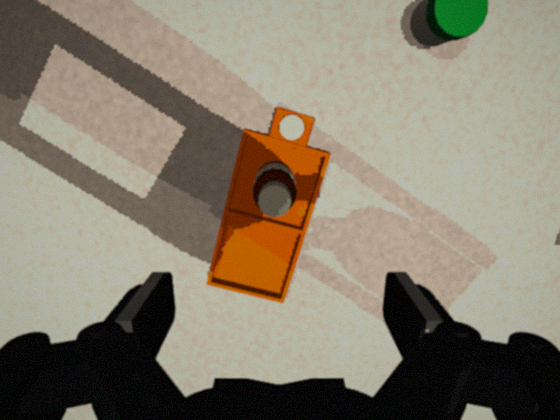

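The bottle stands upright in the dotted pocket, cap at (274,198). Next, the block at about (636,-5).

```bash
python3 -m crank '{"slide":[[0.036,0.0232,0],[0.036,0.0232,0],[0.036,0.0232,0],[0.036,0.0232,0],[0.036,0.0232,0],[0.036,0.0232,0],[0.036,0.0233,0],[0,0,0]],"twist":[0,0,0,0,0,0,0,0.056]}'
python3 look.py w5
```

```text
time: 7.3
tool_pos: [636.6, -0.1, 193.3]
tcp_rot: [-179.8, -0.1, 87.0]
ft_force: [-1.3, -0.5, 1.3]
finger_gap: 85.7
[ 6.366e+02 -1.000e-01  1.933e+02] [-1.7982e+02 -1.1000e-01  8.7040e+01] cam [641.  71. 336.]
```

View pics/w5.png

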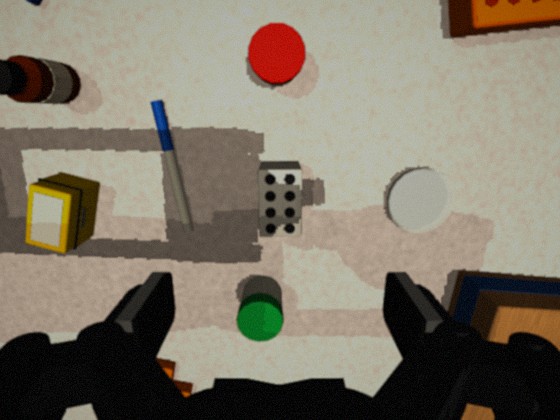

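Block holes are in columns 270 and 289, rows 179–228. The red cap is at (277,53), the green at (260,316) and the black bottle at about (30,78).

```bash
python3 - <<'E'
from h import *
d=pickle.load(open("w5.pkl","rb"))
h=[(270,179),(290,179),(270,195),(290,195),(270,212),(290,212),(270,228),(290,228)]
H=cast(d,h,50);print(H.round(1)[:,:2].tolist(),H.mean(0).round(1))
for lo,hi in (((0,120,60),(4,255,255)),((45,100,30),(90,255,255))):
  k=[b for b in blobs(hsvmask(d,lo,hi))][0]; (u,v),r=cv2.minEnclosingCircle(k);print(u,v,r,cast(d,[[u,v]],56).round(1))
E
python3 -c "from bench import status as s;q=s.sense();print(q['tool_pos'],q['tcp_rot'],q['time'])"
```

```text
[[630.3, 15.9], [646.4, 15.1], [629.5, 2.6], [645.9, 1.7], [628.6, -11.9], [645.2, -12.8], [627.8, -25.9], [644.6, -26.8]] [637.3  -5.3  50. ]
276.5 53.0 30.696189880371094 [[640.6 110.2  56. ]]
259.72430419921875 316.80841064453125 24.189393997192383 [[ 613.9 -107.5   56. ]]
[635.75809457  -2.19902239 193.24294161] [-1.79773385e+02 -3.19456348e-02  8.67092080e+01] 7.35
```

```bash
python3 -m crank '{"slide":[[-0.003,0.001,0.04],[0,0,0.045],[0,0,0.04],[0,0,0.03],[0,0,0.014],[0,0,0.005],[0,0,0]],"twist":[0,0,0,0,0,0,0]}'
python3 -m crank '{"slide":[[0,0,0],[0,0,0],[0,0,0],[0,0,0],[0,0,0],[0,0,0],[0,0,0]],"twist":[0,0,0,0,0,0,0]}' 1 50
```

```text
time: 8.05
tool_pos: [636.8, -8.4, 22.3]
tcp_rot: [-180.0, 0.0, 86.8]
ft_force: [0.3, 0.3, -0.2]
finger_gap: 85.5
time: 8.75
tool_pos: [638.0, -8.2, 23.8]
tcp_rot: [179.9, 0.0, 86.8]
ft_force: [-0.2, 0.2, 6.1]
finger_gap: 35.5
```

```bash
python3 -m crank '{"slide":[[0,0,-0.02],[0,0,-0.045],[0,0,-0.045],[0,0,0]],"twist":[0,0,0,0]}'
python3 -m crank '{"slide":[[-0.042,-0.0209,0],[-0.042,-0.0209,0],[-0.042,-0.0209,0],[-0.042,-0.0209,0],[-0.042,-0.021,0],[-0.042,-0.021,0],[-0.042,-0.021,0],[-0.042,-0.021,0]],"twist":[0,0,0,0,0,0,0,0]}'
python3 -m crank '{"slide":[[0,0,0],[0,0,0],[0,0,0]],"twist":[0.11,0.103,0]}'
```

```text
time: 9.15
tool_pos: [641.7, -8.5, 141.0]
tcp_rot: [179.3, 0.0, 86.8]
ft_force: [1.1, -0.9, -0.4]
finger_gap: 35.1
time: 9.95
tool_pos: [449.4, -335.4, 131.8]
tcp_rot: [-180.0, -0.0, 86.8]
ft_force: [0.9, 0.3, -2.3]
finger_gap: 35.3
time: 10.25
tool_pos: [450.2, -334.4, 131.6]
tcp_rot: [-179.9, -0.0, 74.4]
ft_force: [0.2, 0.8, -2.0]
finger_gap: 35.2
```

```bash
python3 look.py w6; python3 tray.py w6 o
```

```text
[ 450.2 -334.4  131.6] [-1.7995e+02 -3.0000e-02  7.4440e+01] cam [ 470. -265.  274.]
rect [ 466.1 -285.5] [177.9  82. ] dot [ 474.9 -249.8] yaw 74.5 origin [ 462.3 -299. ] dotdist 50.8 1.0 dotted [ 472.8 -261.5] plain [ 451.9 -336.6]
```

View pics/w6.png

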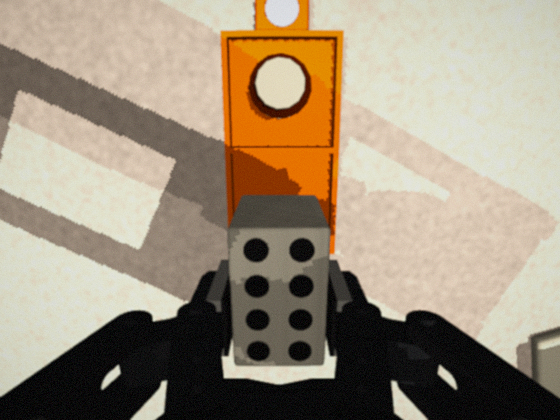

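```bash
python3 - <<'E'
from h import *
d=pickle.load(open("w6.pkl","rb"))
H=cast(d,[(256,250),(301,250),(257,286),(301,286),(258,320),(301,320),(259,351),(301,351)],158);print(H.round(1)[:,:2].tolist(),H.mean(0).round(1))
print(cast(d,[(280,83)],88).round(1))
# mid wall & dot
print(cast(d,[(284,147)],16).round(1),cast(d,[(282,9)],16).round(1))
E
```

```text
[[449.2, -309.5], [464.4, -313.7], [445.5, -323.1], [460.9, -327.3], [441.8, -336.8], [457.3, -341.1], [438.2, -350.2], [453.8, -354.6]] [ 451.4 -332.   158. ]
[[ 473.5 -254.3   88. ]]
[[ 465.9 -293.    16. ]] [[ 488.7 -205.3   16. ]]
```

```bash
python3 -m crank '{"slide":[[0,0.002,0.04],[0,0,0.03],[0,0,0.02],[0,0,0.009],[0,0,0.004],[0,0,0]],"twist":[0,0,0,0,0,0]}'
python3 -m crank '{"slide":[[0,0,0],[0,0,0],[0,0,0],[0,0,0],[0,0,0]],"twist":[0,0,0,0,0]}' 0
python3 -m crank '{"slide":[[0,0,-0.03],[0,0,-0.04],[0,0,-0.04],[0,0,-0.04],[0,0,-0.02],[0,0,0]],"twist":[0,0,0,0,0,0]}'
python3 look.py w7
```

```text
time: 10.9
tool_pos: [453.2, -334.7, 29.6]
tcp_rot: [180.0, 0.0, 74.7]
ft_force: [0.2, -0.2, -1.3]
finger_gap: 35.1
time: 11.4
tool_pos: [453.0, -334.9, 29.7]
tcp_rot: [180.0, 0.0, 74.6]
ft_force: [-0.2, 1.1, 0.4]
finger_gap: 85.3
time: 12.0
tool_pos: [454.7, -336.4, 204.2]
tcp_rot: [179.6, 0.2, 74.6]
ft_force: [-0.4, -0.3, 0.2]
finger_gap: 85.6
[ 454.7 -336.4  204.2] [179.6   0.2  74.6] cam [ 473. -266.  347.]
```

View pics/w7.png

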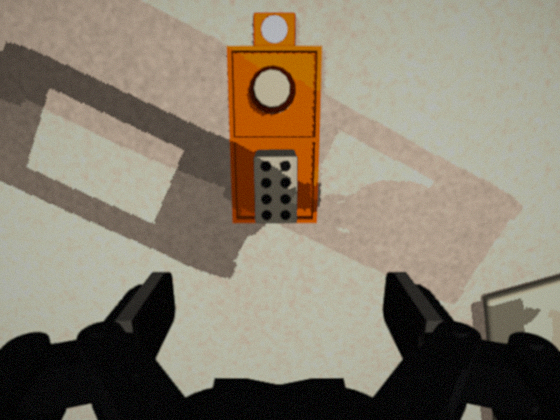

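The block stands in the plain pocket, holes at columns 265–285 and rows 166–215, and the bottle is in the dotted one. Checking the coordinates.

```bash
python3 tray.py w7 o; python3 - <<'E'
from h import *
d=pickle.load(open("w7.pkl","rb"))
P=cast(d,[(265,166),(285,166),(266,183),(286,182),(266,199),(285,199),(266,215),(285,215)],54)[:,:2]
u=np.array([np.cos(np.radians(74.6)),np.sin(np.radians(74.6))]);v=np.array([-u[1],u[0]])
for p,n in((P.mean(0),"block"),(cast(d,[(272,88)],88)[0,:2],"bottle")):
  e=p-[463.5,-295.3]; print(n,p.round(1),(e@u).round(1),(e@v).round(1))
print((P-[463.5,-295.3])@v,(P-[463.5,-295.3])@u)
E
```

```text
rect [ 467.2 -281.9] [185.   82.4] dot [ 473.6 -250.7] yaw 74.5 origin [ 463.5 -295.4] dotdist 45.7 2.1 dotted [ 473.9 -257.8] plain [ 453.1 -333. ]
block [ 454.3 -332.8] -38.6 -1.1
bottle [ 473.7 -254.4] 42.1 1.0
[ 7.442267   -8.98201831  6.7635553  -9.87346872  6.90400736 -9.10840682
  7.05109178 -9.1744085 ] [-17.58614677 -17.6147503  -31.82957963 -31.01444046 -45.57776859
 -45.61433226 -59.68482564 -59.72651815]
```

Orange kit is complete: bottle at (42,1) and block at (-39,-1) in the tray frame. On to the red jar at about (640,110).

```bash
python3 -m crank '{"slide":[[0.0435,0.0056,0],[0.0435,0.0056,0],[0.0435,0.0056,0],[0.0435,0.0056,0],[0.0435,0.0056,0],[0.0435,0.0056,0],[0.0435,0.0056,0],[0.0435,0.0056,0]],"twist":[0,0,0,0,0,0,0,0]}'
python3 -m crank '{"slide":[[0.0435,0.0056,0],[0.0435,0.0056,0],[0.0435,0.0056,0],[0,0,0],[0,0,0]],"twist":[0,0,0,0,0]}'
python3 look.py w8
python3 - <<'E'
from h import *
d=pickle.load(open("w8.pkl","rb"))
for k in blobs(hsvmask(d,(0,120,60),(4,255,255)),None,300)[:2]: (u,v),r=cv2.minEnclosingCircle(k);print(u,v,r,cast(d,[[u,v]],56).round(1))
E
```

```text
time: 12.85
tool_pos: [587.8, -9.3, 197.0]
tcp_rot: [-179.8, 0.0, 74.6]
ft_force: [0.2, -0.2, -0.3]
finger_gap: 85.4
time: 13.35
tool_pos: [638.2, 111.2, 196.6]
tcp_rot: [-179.8, 0.1, 74.7]
ft_force: [-0.1, -1.1, 0.1]
finger_gap: 85.4
[638.2 111.2 196.6] [-1.798e+02  9.000e-02  7.473e+01] cam [658. 181. 339.]
281.72222900390625 195.61111450195312 26.36939239501953 [[640.9 112.5  56. ]]
```

View pics/w8.png

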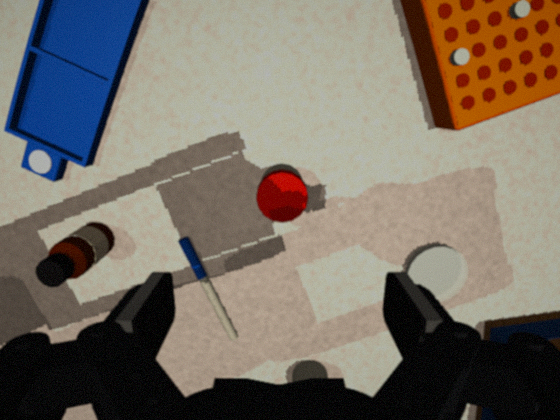

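Red cap at (282,196), which casts to (641,112). Descending onto it.

```bash
python3 -m crank '{"slide":[[0.001,0.002,0.04],[0,0,0.045],[0,0,0.04],[0,0,0.03],[0,0,0.013],[0,0,0.004],[0,0,0]],"twist":[0,0,0,0,0,0,0]}'
python3 -m crank '{"slide":[[0,0,0],[0,0,0],[0,0,0],[0,0,0],[0,0,0],[0,0,0],[0,0,0]],"twist":[0,0,0,0,0,0,0]}' 1 40
```

```text
time: 14.1
tool_pos: [641.9, 110.0, 28.1]
tcp_rot: [180.0, -0.0, 74.6]
ft_force: [-0.7, -0.3, 0.7]
finger_gap: 85.5
time: 14.8
tool_pos: [642.7, 110.8, 29.1]
tcp_rot: [179.9, -0.1, 74.6]
ft_force: [-0.9, -1.3, 7.1]
finger_gap: 41.5
```

```bash
python3 -m crank '{"slide":[[0,0,-0.02],[0,0,-0.045],[0,0,-0.035],[0.0145,-0.0407,0],[0.0145,-0.0407,0],[0.0145,-0.0407,0],[0.0145,-0.0407,0],[0.0145,-0.0407,0]],"twist":[0,0,0,0,0,0,0,0]}'
python3 -m crank '{"slide":[[0,0,0],[0,0,0],[0,0,0],[0,0,0],[0,0,0]],"twist":[0.15,0.15,0.147,0,0]}'
python3 look.py w9; python3 tray.py w9 b
```

```text
time: 15.6
tool_pos: [463.0, 235.4, 127.5]
tcp_rot: [180.0, -0.0, 74.6]
ft_force: [-0.1, 0.3, 0.1]
finger_gap: 42.1
time: 16.1
tool_pos: [464.5, 234.6, 127.5]
tcp_rot: [180.0, -0.0, 49.3]
ft_force: [1.3, 0.2, -0.8]
finger_gap: 41.2
[464.5 234.6 127.5] [ 1.7999e+02 -1.0000e-02  4.9250e+01] cam [512. 289. 270.]Traceback (most recent call last):
  File "tray.py", line 13, in <module>
    tray(pickle.load(open(sys.argv[1]+".pkl","rb")),*col[sys.argv[2]])
    ~~~~^^^^^^^^^^^^^^^^^^^^^^^^^^^^^^^^^^^^^^^^^^^^^^^^^^^^^^^^^^^^^^
  File "tray.py", line 7, in tray
    q=blobs(w,None,15)[0]; M=cv2.moments(q); dot=cast(d,[[M['m10']/M['m00'],M['m01']/M['m00']]],16)[0,:2]
      ~~~~~~~~~~~~~~~~^^^
IndexError: list index out of range
```

View pics/w9.png

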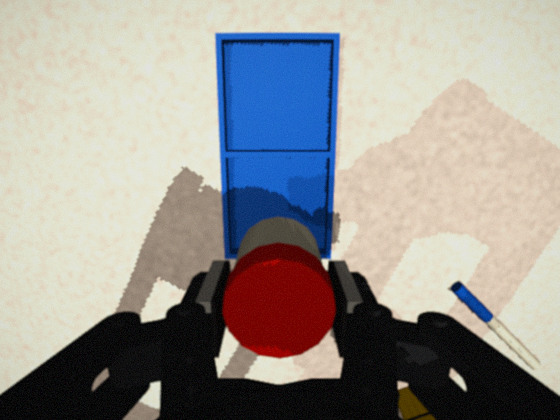

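The blue tray's far corners are at (216,34) and (340,34), its middle wall runs along row 153, and the jar is held upright. Computing the tray frame from those features.

```bash
python3 - <<'E'
from h import *
d=pickle.load(open("w9.pkl","rb"))
P=cast(d,[(216.5,34),(339.5,34),(222,153),(333,153)],16)[:,:2]; print(P.round(1).tolist())
f=(P[0]+P[1])/2; m=(P[2]+P[3])/2; u=(m-f)/np.linalg.norm(m-f)
print("mid wall",m.round(1),"len",np.linalg.norm(m-f),"width",np.linalg.norm(P[0]-P[1]),"dir",np.degrees(np.arctan2(u[1],u[0])), "edge dir",np.degrees(np.arctan2(*(P[1]-P[0])[::-1])))
print("dotted",(m+39*u).round(1),"plain",(m-39*u).round(1),"from end",(f+119*u).round(1))
k=blobs(hsvmask(d,(0,120,60),(4,255,255)),None,300)[0];(a,b),r=cv2.minEnclosingCircle(k);print("jar",a,b,cast(d,[[a,b]],127.5-28.5+56).round(1))
E
```

```text
[[511.5, 351.0], [572.7, 298.3], [461.0, 291.3], [520.4, 240.0]]
mid wall [490.7 265.7] len 78.235787841562 width 80.6886929112671 dir -131.05850204026748 edge dir -40.7772239875649
dotted [465.1 236.3] plain [516.3 295.1] from end [463.9 234.9]
jar 278.9590148925781 300.4670104980469 [[467.8 237.9 155. ]]
```

```bash
python3 -m crank '{"slide":[[0,0,0.035],[0,0,0.03],[0,0,0.018],[0,0,0.008],[0,0,0.0035],[0,0,0]],"twist":[0,0,0,0,0,0]}'
python3 -m crank '{"slide":[[0,0,0],[0,0,0],[0,0,0],[0,0,0],[0,0,0]],"twist":[0,0,0,0,0]}' 0
python3 -m crank '{"slide":[[0,0,-0.03],[0,0,-0.04],[0,0,-0.04],[0,0,-0.04],[0,0,-0.02],[0,0,0]],"twist":[0,0,0,0,0,0]}'
python3 look.py w10;  python3 tray.py w10 b
```

```text
time: 16.75
tool_pos: [465.1, 234.8, 33.8]
tcp_rot: [180.0, -0.0, 49.1]
ft_force: [-0.6, 0.7, -0.7]
finger_gap: 41.5
time: 17.25
tool_pos: [464.6, 234.6, 32.9]
tcp_rot: [180.0, -0.0, 49.0]
ft_force: [-0.3, 0.7, 0.2]
finger_gap: 85.4
time: 17.85
tool_pos: [466.8, 235.5, 207.4]
tcp_rot: [179.8, -0.4, 49.0]
ft_force: [0.5, -0.5, 1.2]
finger_gap: 86.0
[466.8 235.5 207.4] [179.8   -0.38  48.99] cam [513. 289. 351.]Traceback (most recent call last):
  File "tray.py", line 13, in <module>
    tray(pickle.load(open(sys.argv[1]+".pkl","rb")),*col[sys.argv[2]])
    ~~~~^^^^^^^^^^^^^^^^^^^^^^^^^^^^^^^^^^^^^^^^^^^^^^^^^^^^^^^^^^^^^^
  File "tray.py", line 7, in tray
    q=blobs(w,None,15)[0]; M=cv2.moments(q); dot=cast(d,[[M['m10']/M['m00'],M['m01']/M['m00']]],16)[0,:2]
      ~~~~~~~~~~~~~~~~^^^
IndexError: list index out of range
```

View pics/w10.png

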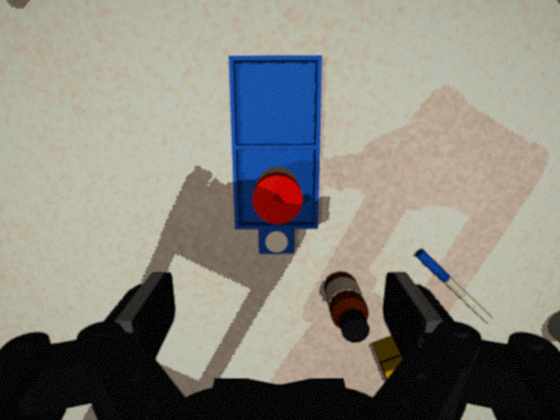

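The red jar stands in the dotted pocket at (278,197), dot at (276,241). Next, the tip box at about (436,-8).

```bash
python3 -m crank '{"slide":[[-0.0337,0.0229,0],[-0.0337,0.0229,0],[-0.0337,0.0229,0],[-0.0337,0.0229,0],[-0.0338,0.0229,0],[-0.0338,0.0229,0],[0,0,0],[0,0,0]],"twist":[0,0,0,0,0,0,-0.13,-0.13]}'
python3 -m crank '{"slide":[[0,0,0],[0,0,0],[0,0,0]],"twist":[-0.14,0,0]}'
python3 look.py w11
python3 - <<'E'
from h import *
d=pickle.load(open("w10.pkl","rb")); dot=cast(d,[(276,241)],16)[0,:2]; th=np.radians(229);print("blue dot",dot,"origin",dot-94*np.array([np.cos(th),np.sin(th)]),"jar",cast(d,[(278,197)],60)[0])
d=pickle.load(open("w11.pkl","rb"))
k=blobs(hsvmask(d,(20,80,40),(36,255,255)))[0]; print(cv2.boundingRect(k))
E
```

```text
time: 18.7
tool_pos: [434.2, -9.7, 200.7]
tcp_rot: [-179.8, 0.1, 64.0]
ft_force: [0.2, 0.8, 0.5]
finger_gap: 85.3
time: 19.0
tool_pos: [434.7, -8.2, 201.5]
tcp_rot: [-179.9, 0.0, 71.7]
ft_force: [-0.6, -0.2, 0.1]
finger_gap: 85.4
[434.7  -8.2 201.5] [-1.7988e+02  2.0000e-02  7.1670e+01] cam [458.  60. 344.]
blue dot [429.33414128 194.85554814] origin [491.00369001 265.79824868] jar [467.34072591 235.60435255  60.        ]
(257, 153, 47, 74)
```

View pics/w11.png

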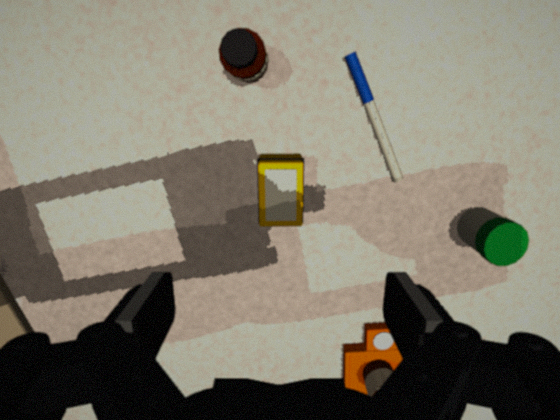

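The tip box is square to the jaws, its top face from (258,160) to (303,226). Casting its centre.

```bash
python3 - <<'E'
from h import *
d=pickle.load(open("w11.pkl","rb"))
P=cast(d,[(258,160),(304,160),(303,226),(258,226)],52)[:,:2]; print(P.round(1).tolist(),P.mean(0).round(1))
E
```

```text
[[428.1, 25.5], [463.7, 13.7], [446.1, -40.3], [409.3, -28.2]] [436.8  -7.3]
```

```bash
python3 -m crank '{"slide":[[0.0015,0.002,0.045],[0,0,0.045],[0,0,0.045],[0,0,0.03],[0,0,0.012],[0,0,0.004],[0,0,0]],"twist":[0,0,0,0,0,0,0]}'
python3 -m crank '{"slide":[[0,0,0],[0,0,0],[0,0,0],[0,0,0],[0,0,0],[0,0,0],[0,0,0]],"twist":[0,0,0,0,0,0,0]}' 1 40
```

```text
time: 19.75
tool_pos: [438.4, -7.5, 22.6]
tcp_rot: [180.0, -0.0, 71.9]
ft_force: [-0.9, -0.8, 0.5]
finger_gap: 85.5
time: 20.45
tool_pos: [438.8, -7.7, 23.0]
tcp_rot: [179.9, -0.0, 71.9]
ft_force: [-1.1, -0.3, 6.0]
finger_gap: 39.0
```

```bash
python3 -m crank '{"slide":[[0,0,-0.02],[0,0,-0.045],[0,0,-0.045],[0,0,-0.01],[0,0,0]],"twist":[0,0,0,0,0]}'
python3 -m crank '{"slide":[[0.039,-0.0025,0],[0.039,-0.0025,0],[0.039,-0.0025,0],[0.039,-0.0025,0],[0.039,-0.0025,0],[0.039,-0.0025,0],[0.039,-0.0025,0],[0.039,-0.0025,0]],"twist":[0,0,0,0,0,0,0,0]}'
python3 -m crank '{"slide":[[0,0,0],[0,0,0],[0,0,0],[0,0,0],[0,0,0]],"twist":[0.134,0.133,0.133,0,0]}'
python3 look.py w12
```

```text
time: 20.95
tool_pos: [439.7, -7.8, 144.5]
tcp_rot: [179.7, -0.1, 71.9]
ft_force: [0.5, -0.9, -1.4]
finger_gap: 38.8
time: 21.75
tool_pos: [514.4, 296.3, 138.7]
tcp_rot: [-179.8, 0.2, 71.9]
ft_force: [0.3, 0.1, -1.2]
finger_gap: 39.1
time: 22.25
tool_pos: [514.7, 294.8, 139.8]
tcp_rot: [-179.9, 0.2, 49.2]
ft_force: [0.7, 0.1, -0.9]
finger_gap: 39.0
[514.7 294.8 139.8] [-1.7993e+02  1.5000e-01  4.9210e+01] cam [562. 349. 282.]
```

View pics/w12.png

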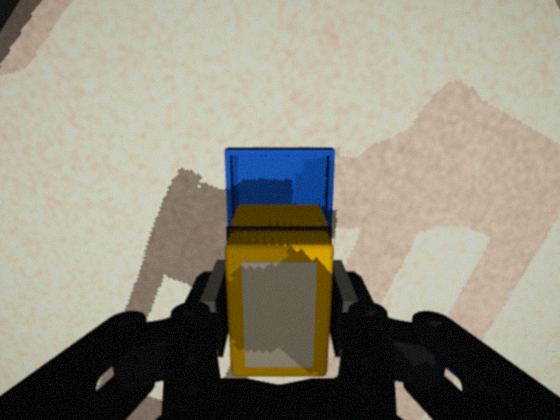

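The box is held square, top corners (226,245), (332,245), (327,375) and (232,375). The tray's far end is at row 149, columns 225–335.

```bash
python3 - <<'E'
from h import *
d=pickle.load(open("w12.pkl","rb"))
P=cast(d,[(226,245),(332,245),(327,375),(232,375)],168.8)[:,:2]
# centre via side lengths
print("box",P.mean(0).round(1),[np.linalg.norm(P[i]-P[i-1]).round(1) for i in range(4)])
e=cast(d,[(225,149),(335,149)],16)[:,:2]; f=e.mean(0);th=np.radians(229);u=np.array([np.cos(th),np.sin(th)])
print("end",f.round(1),"width",np.linalg.norm(e[0]-e[1]).round(1),"plain",(f+41*u).round(1))
E
```

```text
box [514.8 294.2] [np.float64(54.5), np.float64(36.1), np.float64(54.5), np.float64(37.0)]
end [542.8 325.6] width 81.3 plain [515.9 294.6]
```

```bash
python3 -m crank '{"slide":[[0,0.001,0.04],[0,0,0.035],[0,0,0.022],[0,0,0.01],[0,0,0.005],[0,0,0]],"twist":[0,0,0,0,0,0]}'
python3 -m crank '{"slide":[[0,0,0],[0,0,0],[0,0,0],[0,0,0],[0,0,0]],"twist":[0,0,0,0,0]}' 0
python3 -m crank '{"slide":[[0,0,-0.03],[0,0,-0.04],[0,0,-0.04],[0,0,-0.04],[0,0,-0.03],[0,0,0]],"twist":[0,0,0,0,0,0]}'
python3 look.py w13
python3 - <<'E'
from h import *; from bench import viewer
for n in ("top","scene"):
    d=viewer.snapshot(n); pickle.dump(d,open(n+"9.pkl","wb")); cv2.imwrite(f"pics/{n}9.png",d["img"][:,:,::-1])
E
```

```text
time: 22.9
tool_pos: [516.7, 294.7, 30.0]
tcp_rot: [180.0, -0.0, 49.0]
ft_force: [1.1, 0.3, -0.3]
finger_gap: 38.9
time: 23.4
tool_pos: [516.6, 294.7, 30.2]
tcp_rot: [180.0, -0.0, 49.0]
ft_force: [0.6, -0.3, 0.1]
finger_gap: 85.3
time: 24.0
tool_pos: [519.2, 295.9, 216.5]
tcp_rot: [179.8, -0.5, 49.0]
ft_force: [0.6, 1.0, -1.0]
finger_gap: 85.1
[519.2 295.9 216.5] [179.76  -0.52  48.99] cam [565. 350. 360.]
```

View pics/w13.png

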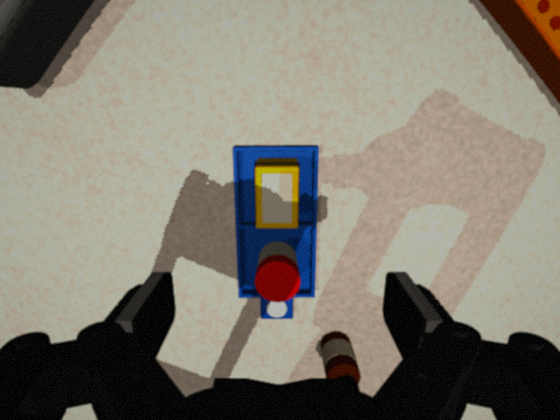

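View pics/scene9.png

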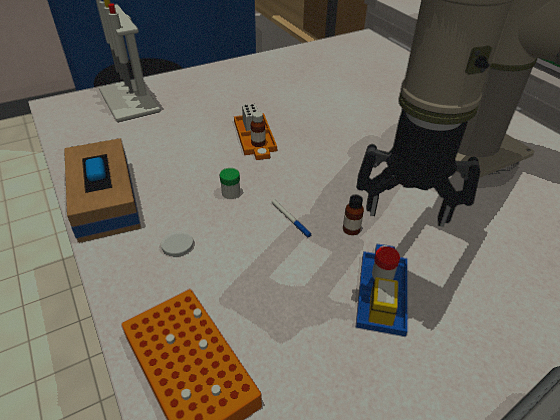

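View pics/top9.png

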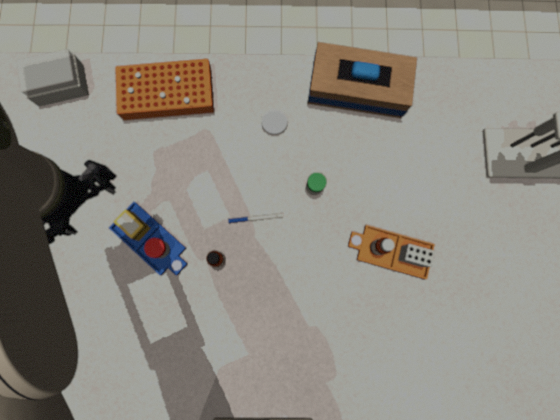

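In the wrist, scene and top views all four items stand in their pockets. The black bottle (215,258) and green jar (316,183) are where they began. One last numeric check before handing in.

```bash
python3 -m crank '{"slide":[[0,0,0],[0,0,0],[0,0,0],[0,0,0]],"twist":[0,0,0,0]}'
python3 - <<'E'
from h import *
d=pickle.load(open("w13.pkl","rb")); th=np.radians(229);u=np.array([np.cos(th),np.sin(th)]);v=np.array([-u[1],u[0]])
for n,px,z in(("box",(277,196),56),("jar",(278,278),60),("dot",(277,310),16)):
    e=cast(d,[px],z)[0,:2]-[490.6,265.4]; print(n,(e@u).round(1),(e@v).round(1))
for f in("top0","top9"):
    d=pickle.load(open(f+".pkl","rb"))
    for lo,hi,bx,z in (((45,100,30),(90,255,255),(295,165,335,200),56),((0,0,0),(180,110,60),(205,247,226,270),84)):
        M=cv2.moments(blobs(hsvmask(d,lo,hi),bx,8)[0]); print(f,cast(d,[[M['m10']/M['m00'],M['m01']/M['m00']]],z)[0].round(1))
E
```

```text
time: 24.55
tool_pos: [516.1, 294.5, 209.1]
tcp_rot: [-180.0, 0.1, 49.0]
ft_force: [-0.6, 0.8, 0.3]
finger_gap: 85.6
box -40.4 1.1
jar 36.1 1.9
dot 96.3 0.9
top0 [ 610.8 -111.7   56. ]
top0 [443.6 105.2  84. ]
top9 [ 610.6 -111.7   56. ]
top9 [443.6 105.7  84. ]
```

```bash
python3 -c "
from bench import hand_in; print(hand_in())"
```

```text
the job is handed in; nothing more can be done
None
```

I made up both kits, orange first and then blue, and handed the job in at about 24.6 s of the 96 s allowed. `hand_in()` gives no verdict, so success rests on my own checks below.

The pocket centres are at (±39, 0) mm in each tray's frame. The last camera readings were:

| Item | Pocket | Position in tray frame (mm) |
|---|---|---|
| White-capped bottle | orange, dotted | (42, 1) |
| Tube block | orange, plain | (-39, -1) |
| Red-capped jar | blue, dotted | (36, 2) |
| Tip box | blue, plain | (-40, 1) |

- **Tolerance:** all four are within about 4 mm of their pocket centres, against the 20 mm allowed. They look upright in the last views; I did not measure the tilts.
- **Left alone:** the black-capped bottle and the green-capped jar measured within 1 mm of where they began.
- **Robot at hand-in:** the gripper was open and well above the trays.

**Disagreements and failures:**
- My scene-camera readings differed from the top and wrist cameras by up to about 6 mm, so I relied on the wrist and top readings.
- The automatic tray fit found no dot on the blue tray, and took the bottle's cap for the orange tray's dot once the bottle stood in it. I placed the blue tray from its corners, middle wall and dot, with pixels picked by eye.

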